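# Hook out the catch tray and brush the scrap parts into it

### The job

With the hook, pull the catch tray fully out from under the rework bed by its finger hole and put the hook back on its rest; then, with the brush, sweep all three scrap parts off the bed's front edge into the tray, and put the brush back on its rest. Leave the tray out. Keep the gripper off the tray and the scrap, touch nothing against the clamped circuit board, and leave the bottle, jar and solder spool where they stand.

Things in the scene. Friction and masses are not known exactly. Their poses are not given: they have to be found in the camera images.
- hook_grip (a point): Pull hook, 110 g: middle of its orange handle (20 mm in x, 22 in y, 70 long in z). z up the handle. Below: black collar (z -35 to -41, 44 wide in y), dark shank 12 x 14 down to z -90, then a round rod, 8 mm thick, 40 long, bent 35 degrees back: its round end centred at x -23, z -123. Seated, or held at that lean, the rod is vertical, its tip centre 52 mm ahead of (+x) and 114 mm below this point.
- brush_grip (a point): Bench brush, 130 g: middle of its blue handle; handle and collar as on the hook, shank down to z -118. Then a head bent 35 degrees back, 104 mm wide (y), 40 high, 16 thick (wood, upper 16 mm) and 12 thick (dark stiff bristles, rigid). Middle of its bottom at x -23, z -151: held leaning as when seated, the head is upright, its bottom level, 68 mm ahead of (+x) and 137 mm below this point.
- hook_seat (a point): Fixed: where hook_grip lies with the hook on its rest, 155 mm above the table. Axes of the rest: z up, x the way the tool's lower end reaches. Seated, a tool's handle leans 35 degrees from vertical, upper end towards -x; y axes agree. The handle stands free above the rest, all sides open to fingers.
- brush_seat (a point): The same point of the brush's own rest, for brush_grip.
- hook_rest: Fixed grey tool rest, base plate 100 x 50 mm; origin on the table, 20 mm ahead (+x) of its seat point. An open channel, sloping as the handle, 44 mm long, 24 wide inside, walls 6, takes the shank with 5 mm play each side; the collar sits on its upper end. The tool lifts out straight up and goes back straight down.
- brush_rest: The brush's rest, the same as the hook's. The rests stand one to the left and one to the right of the station and may be swapped.
- bed_edge (a point): Middle of the front edge of the steel rework bed, on its level upper face, 62 mm above the table. x to the station's rear, z up. Bed 132 mm deep, 134 wide between green side walls 8 thick, 81 high above the table, as is the rear wall; front open. Green clamp arms 220 mm high, 100 mm behind the edge, outer faces 123 mm to either side; black bar behind the station.
- board: Fragile clamped green circuit board, level above the rear of the bed, 82 (x) x 136 x 4 mm, origin at its centre, 200 mm above the table. Its front edge is 56 mm behind the bed's front edge. Nothing may touch it: a brush behind the scrap must lean in under it. Black round jaws, 44 mm in diameter, hold its ends.
- tray_hole (a point): Centre of the round finger hole, 28 mm in diameter, on the upper face of the orange pull tab on the tray's front, 46 mm above the table. Tab 5 mm thick, 60 wide, 46 long, free below. x to the station's rear; the tray pulls out along -x. With the tray in, the hole is 20 mm before the bed's front edge.
- tray_in (a point): Centre of the aluminium catch tray's inner floor, 14 mm above the table. Inside 116 (x) x 124 (y) mm, walls 4 mm thick, rim 46 mm above the table. The tray slides under the bed.
- tray (a joint): How far the tray is pulled out: 0 fully in, 0.08 m fully out (stop). Starts at 0 to 0.015. About 1.5 to 3 N to pull; it stays where it is left.
- stick_c (a point): Scrap: teal joystick module, 18 x 18 x 15 mm high, 12 g, at its centre. Lies on the bed, 20 to 55 mm behind its front edge, as do the others.
- coil_c (a point): Scrap: yellow and copper coil block, 20 x 16 x 16 mm high, 20 g, at its centre.
- jack_c (a point): Scrap: white socket shell, 22 x 16 x 14 mm high, 15 g, at its centre.
- bottle: Bystander: clear bottle with white label and red cap, 46 mm in diameter, 120 mm high, origin at the centre of its underside.
- flux: Bystander: amber flux jar with blue cap, 52 mm in diameter, 45 mm high, origin at the centre of its underside.
- spool: Bystander: solder spool standing on its end, 56 mm in diameter, 36 mm high, origin at the centre of its underside.
Not all that is in view belongs to the job. Of the things like the part that bears hook_grip, leave any that is yellow; of the rest the larger one is meant.

How it is judged (in metres and radians):
On the way, in this order (a step that is already met when the one before it is completed fails the run):
1. the tray is being pulled by the hook, half-way out or more (value of joint tray between 0.04 and 0.07 m and contact force between hook and tray above 0.2 N).
2. the tray is fully out (70 mm or more) (value of joint tray above 0.07 m), for 0.1 s.
3. the hook is back on its rest, let go, the tray still out (distance between hook_grip and hook_seat below 0.015 m and angle between the z axis of hook_grip and the z axis of hook_rest, either way round between 0.47 and 0.75 rad and value of joint tray above 0.07 m and contact force between the fingers and hook below 0.1 N), for 0.2 s.
4. all three scrap parts lie in the tray (x of stick_c in the frame of tray_in between -0.062 and 0.062 m and y of stick_c in the frame of tray_in between -0.066 and 0.066 m and z of each of stick_c, coil_c, jack_c in the frame of tray_in below 0.034 m and x of coil_c in the frame of tray_in between -0.062 and 0.062 m and y of coil_c in the frame of tray_in between -0.066 and 0.066 m and x of jack_c in the frame of tray_in between -0.062 and 0.062 m and y of jack_c in the frame of tray_in between -0.066 and 0.066 m and value of joint tray above 0.07 m), for 0.2 s.
At the end, for the whole second after the job is handed in: The tray is out by 70 mm or more; all three scrap parts lie inside the tray; hook and brush are each back on their own rest (handle middle within 15 mm of its seat point, leaning 27 to 43 degrees); all at rest and let go (all of step 4 and distance between hook_grip and hook_seat below 0.015 m and angle between the z axis of hook_grip and the z axis of hook_rest, either way round between 0.47 and 0.75 rad and distance between brush_grip and brush_seat below 0.015 m and angle between the z axis of brush_grip and the z axis of brush_rest, either way round between 0.47 and 0.75 rad and linear speed of each of stick, coil, jack, hook, brush below 0.02 m/s); the robot touches nothing.
It fails at once if the gripper or arm touches the tray (contact force between any of the fingers, the arm and tray above 0.5 N).
It fails at once if the gripper, arm or hook touches the scrap (contact force between any of the fingers, the arm, hook and stick above 0.2 N or contact force between any of the fingers, the arm, hook and coil above 0.2 N or contact force between any of the fingers, the arm, hook and jack above 0.2 N).
It fails at once if the circuit board is touched (contact force between anything else and board above 0.5 N).
It fails at once if the bottle, jar or spool is moved by more than 15 mm (distance of any of bottle, flux, spool from where it was at the start of the episode above 0.015 m).
It also fails if it takes over 72 s, if anything falls off the work surface, if the arm or the gripper's body presses on something with over 40 N, if the wrist force passes 120 N, or if a joint passes its speed limit or range.

### The arm

A 6-joint arm with a two-finger parallel gripper is mounted at the origin on the work surface. World frame = base frame: x ahead of the robot, y to its left, z up, the work surface at z = 0. Lengths are in mm, angles in rad, forces in N, time in s.
With the tool pointing down it reaches from about 400 to 825 mm from the base axis. Payload 7 kg.
Tool frame: the origin (TCP) lies at the very end of the fingers, on their centre line; the grasp point (between the pads) lies 19 mm behind it; z points along the fingers, y is the line along which they close (so a half turn about z gives the same grasp; the last joint's range is limited). The gripper opens to 88 mm and grips with 3 to 60 N. Pads are 19 mm wide; open, the fingers measure 130 mm over their backs; the gripper's body (78 mm by 193 mm) begins 47 mm behind the grasp point.
Start: joints at [1.533, 0.359, 0.012, 0, -1.224, -0.288], TCP at [216.053, 639.466, 226.561] pointing down, gripper open.
Joint ranges: [-3.07, 3.07], [-1.43, 2.12], [-1.02, 1.25], [-3.03, 1.67], [-3.05, -0], [-3.03, 3.03]. Speed limits (rad/s): [2.39, 2.39, 3.01, 3.14, 3.14, 3.14].

### API

Orientations are given as a unit quaternion [x, y, z, w].
In Python, from plant import bot gives the robot as it stands. Calls block until the motion is done:
- bot.move_ptp(position, orientation): joint-space move of the TCP to a pose.
- bot.line_to(position, velocity=150, ori=None): straight line of the TCP; ori=None keeps the orientation; velocity is the mean speed in mm/s.
- bot.move_joints(angles): joint-space move.
- bot.move_gripper(opening, force=None): finger opening in mm; force is the grip in N (None keeps the last); returns when the fingers have stopped.
- bot.pause(seconds).
- bot.solve_ik(position, orientation): joint angles nearest the present ones, or None.
- bot.read_state(): the state.
- bot.camera(name): name is "scene" or "top" or "wrist"; returns the picture (400x640x3 uint8, red, green, blue); there is no depth.
- bot.get_calibration(name): a dict with "fx", "fy", "cx", "cy" (pixels), "distortion" ([k1, k2, p1, p2, k3] as OpenCV has them; the pictures are not rectified), "view" (4x4, takes a point from world to camera coordinates); the wrist camera has in their place "T_tool_cam" (4x4, takes a point from camera to tool coordinates, whose origin is the TCP and whose axes are the flange's). Camera axes: x right, y up, looking along -z (the intrinsics and any distortion apply to the point x, -y, -z); pixel columns grow to the right and rows downward; lengths in mm; the calibration is good to about 2 mm. A picture is of the moment at which its call begins: read the wrist's pose just before it. get_calibration takes no time and is no camera call.
A pose or a line that the arm cannot do raises bot.Unreachable and nothing moves.
- bot.close_job(): hands the job in; it is judged then, once.
The state is a dict: "t": time; "joint_pos": joint angles; "qvel": joint speeds; "tau": joint torques, N m; "tcp_pos": TCP position; "eef_rot": TCP orientation; "contact_force": force on the tool from outside, world axes, zero at the start; "moment": the same for the moment, N m; "width": finger opening in mm; "finger_force": force on a finger pad.
Only numpy, scipy, OpenCV 4.12 (cv2) and the standard library are available. Lean on these libraries where they do the work, as an engineer would, in place of code of your own. Each camera call takes 0.05 s, during which the arm holds its last target. There are 200 camera calls.

## Working session

There is one attempt and no reset: what is moved stays moved. The work goes in short steps, each a Python script; the robot and the scene stay as the last script left them, time stands still between calls to the robot, and variables do not carry over. Pictures are saved under pics/ and viewed, at most 10 in all, crops included, and the job is handed in when it is done.

```bash
ls; mkdir -p pics
python3 - <<'E'
from plant import bot
import cv2,numpy as np
for n in("scene","top","wrist"):
    im=bot.camera(n); cv2.imwrite(f"pics/{n}0.png",im[...,::-1]); c=bot.get_calibration(n); print(n,{k:np.round(v,3).tolist() for k,v in c.items()})
print(bot.read_state())
E
```

```text
pics
scene {'fx': 468.292, 'fy': 468.292, 'cx': 324.53, 'cy': 206.787, 'distortion': [0.023, 0.0, 0.0, 0.0, 0.0], 'view': [[0.99, -0.144, 0.0, -566.934], [0.122, 0.843, 0.523, -130.27], [-0.076, -0.518, 0.852, -1216.239], [0.0, 0.0, 0.0, 1.0]]}
top {'fx': 440.624, 'fy': 440.624, 'cx': 317.761, 'cy': 201.243, 'distortion': [-0.063, 0.0, 0.0, 0.0, 0.0], 'view': [[0.02, -1.0, -0.017, -38.65], [0.994, 0.018, 0.107, -583.448], [-0.107, -0.019, 0.994, -1158.043], [0.0, 0.0, 0.0, 1.0]]}
wrist {'fx': 308.545, 'fy': 308.545, 'cx': 316.243, 'cy': 194.636, 'distortion': [-0.04, 0.0, 0.0, 0.0, 0.0], 'T_tool_cam': [[0.001, 0.961, 0.277, 73.145], [1.0, -0.001, 0.001, -0.853], [0.001, 0.277, -0.961, -158.363], [0.0, 0.0, 0.0, 1.0]]}
{'t': 0.15, 'joint_pos': array([ 1.53311512e+00,  3.59246596e-01,  1.12869333e-02, -2.44121892e-04,
       -1.22408492e+00, -2.88110918e-01]), 'qvel': array([ 0.00125193, -0.00021228,  0.00295199,  0.00269605,  0.00026633,
        0.00018304]), 'tau': array([-9.78491630e-05, -5.83272457e+01,  2.93290257e+01,  7.00113639e+00,
        8.83286964e-03, -1.07203771e-04]), 'tcp_pos': array([215.94477674, 639.15127244, 225.83178467]), 'eef_rot': array([ 9.86754811e-01, -1.62217570e-01, -3.59274234e-05,  6.33573665e-04]), 'contact_force': array([ 0.42912247, -0.4543615 , -0.36541203]), 'moment': array([-0.02605523, -0.00207168, -0.05051501]), 'finger_force': 0.0, 'width': 87.77538926798785}
```

View pics/scene0.png

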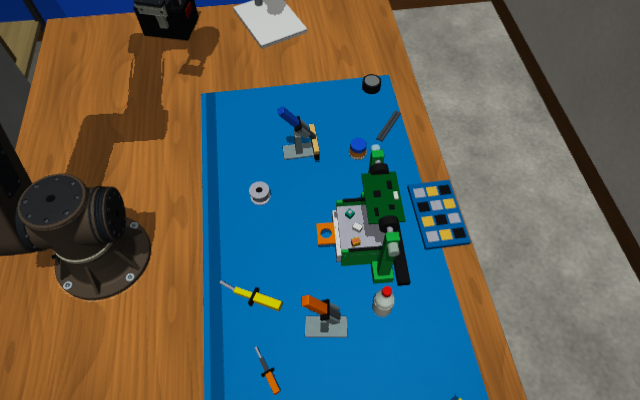

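View pics/top0.png

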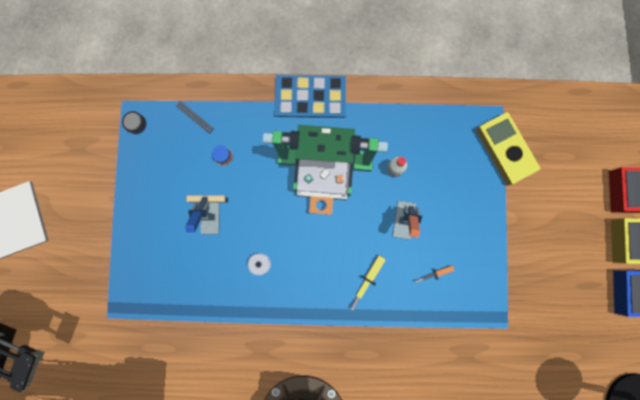

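Scene: the orange pull hook sits on its rest at (322,310) in scene and (412,225) in top. Other hook-like things are the yellow tool at (258,298)/(370,280), excluded by colour, and a small orange driver at (267,370)/(437,273), excluded as the smaller one. The brush is on its rest at (290,122)/(200,215), the tray tab at (326,234)/(321,205), and the scrap at (310,178), (324,174) and (339,179) in top. I'll get rough positions and a close crop of the hook.

```bash
cat > h.py <<'E'
from plant import bot
import cv2,numpy as np
from scipy.spatial.transform import Rotation as R
def cam(n,st=None):
    c=bot.get_calibration(n); K=np.array([[c["fx"],0,c["cx"]],[0,c["fy"],c["cy"]],[0,0,1]]); D=np.array(c["distortion"],float)
    if n=="wrist":
        st=st or bot.read_state(); T=np.eye(4); T[:3,:3]=R.from_quat(st["eef_rot"]).as_matrix(); T[:3,3]=st["tcp_pos"]
        V=np.linalg.inv(T@np.array(c["T_tool_cam"]))
    else: V=np.array(c["view"])
    return K,D,np.diag([1,-1,-1,1.])@V
def ray(C,uv):
    K,D,V=C; p=cv2.undistortPoints(np.float64(uv).reshape(-1,1,2),K,D).reshape(-1,2)
    d=np.c_[p,np.ones(len(p))]@V[:3,:3]; return -V[:3,:3].T@V[:3,3],d
def onz(C,uv,z):
    o,d=ray(C,uv); z=np.asarray(z,float); return o+d*((z-o[2])/d[:,2])[:,None]
def proj(C,P):
    K,D,V=C; return cv2.projectPoints(np.float64(P).reshape(-1,3),cv2.Rodrigues(V[:3,:3])[0],V[:3,3],K,D)[0].reshape(-1,2)
def tri(C1,u1,C2,u2):
    o1,d1=ray(C1,u1);o2,d2=ray(C2,u2);A=np.c_[d1[0],-d2[0]];s=np.linalg.lstsq(A,o2-o1,rcond=None)[0]
    a=o1+s[0]*d1[0];b=o2+s[1]*d2[0];return (a+b)/2,np.linalg.norm(a-b)
def shot(name,cn="wrist"):
    st=bot.read_state();im=bot.camera(cn);cv2.imwrite(f"pics/{name}.png",im[...,::-1]);return im,cam(cn,st)
def blobs(im,lo,hi,amin=15,roi=None):
    m=cv2.inRange(cv2.cvtColor(im,cv2.COLOR_RGB2HSV),np.array(lo),np.array(hi))
    if roi:
        k=np.zeros_like(m);k[roi[1]:roi[3],roi[0]:roi[2]]=255;m&=k
    n,l,s,c=cv2.connectedComponentsWithStats(m);return [(c[i],s[i],(l==i).astype(np.uint8)) for i in np.argsort(-s[:,4]) if i and s[i,4]>=amin]
E
python3 - <<'E'
from h import *
np.set_printoptions(precision=1,suppress=True)
S=cv2.imread("pics/scene0.png")[...,::-1].copy();T=cv2.imread("pics/top0.png")[...,::-1].copy();CS,CT=cam("scene"),cam("top")
for nm,im in(("scene",S),("top",T)):
    for col,lo,hi in(("orange",(5,150,120),(16,255,255)),("redor",(0,150,100),(9,255,255)),("blue",(112,150,60),(125,255,255)),("grey",(0,0,90),(179,40,190))):
        print(nm,col,[(c,s[:5]) for c,s,_ in blobs(im,lo,hi,25,(120,80,500,350))][:5])
print("tab", onz(CT,[[321,205]],46),onz(CS,[[326,234]],46))
print("hookplate",onz(CT,[[405,220]],6),onz(CS,[[326,327]],6),"brushplate",onz(CT,[[209,218]],6),onz(CS,[[300,152]],6))
print("hook h",tri(CS,[[313,303]],CT,[[414,223]]),"brush h",tri(CS,[[288,115]],CT,[[195,218]]))
a=cv2.resize(S[285:345,285:365],None,fx=5,fy=5,interpolation=cv2.INTER_CUBIC);b=cv2.resize(T[190:250,370:450],None,fx=5,fy=5,interpolation=cv2.INTER_CUBIC)
cv2.imwrite("pics/crop1.png",np.hstack([a,b])[...,::-1])
E
```

```text
scene orange [(array([170.7, 220.8]), array([  120,    80,   208,   270, 17925], dtype=int32)), (array([473.6, 297.3]), array([ 443,  243,   57,  107, 3273], dtype=int32)), (array([419.5, 131.1]), array([ 391,   80,   58,  102, 2634], dtype=int32)), (array([325.4, 233.3]), array([317, 222,  19,  23, 271], dtype=int32)), (array([123.6,  94.7]), array([120,  80,  10,  34, 263], dtype=int32))]
scene redor [(array([386.7, 291. ]), array([382, 287,  10,   9,  67], dtype=int32))]
scene blue []
scene grey [(array([471.6, 160. ]), array([  417,    80,    83,   240, 10110], dtype=int32)), (array([356.4, 228.7]), array([ 334,  205,   51,   56, 1398], dtype=int32)), (array([324.9, 327.8]), array([305, 317,  42,  20, 647], dtype=int32)), (array([383. , 303.8]), array([374, 291,  20,  25, 338], dtype=int32)), (array([259. , 192.2]), array([249, 182,  21,  23, 286], dtype=int32))]
top orange []
top redor []
top blue []
top grey [(array([322.7, 170.4]), array([297, 160,  54,  37, 445], dtype=int32)), (array([211. , 219.2]), array([202, 200,  18,  33, 326], dtype=int32)), (array([131.4, 120.7]), array([123, 112,  18,  18, 249], dtype=int32)), (array([401.8, 230.2]), array([394, 222,  17,  16, 200], dtype=int32)), (array([395.2, 167.3]), array([388, 157,  17,  19, 184], dtype=int32))]
tab [[572.6 -36.5  46. ]] [[570.9 -39.6  46. ]]
hookplate [[ 539.5 -267.     6. ]] [[ 537.8 -265.9    6. ]] brushplate [[534.6 273.1   6. ]] [[537.9 265.2   6. ]]
hook h (array([ 516.2, -260.1,  165.6]), np.float64(11.206164096972227)) brush h (array([518.1, 261.7, 173.1]), np.float64(10.291711762712152))
```

View pics/crop1.png

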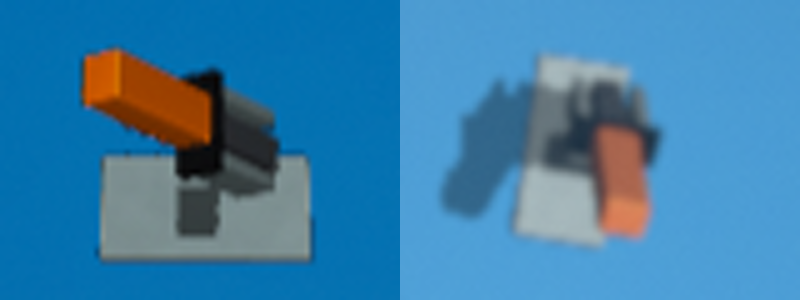

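The crop confirms the big orange hook on its grey rest with the handle leaning to -x. Next I'll go to near wrist views of the station and the hook.

```bash
cat >> h.py <<'E'
def quat(yaw,tilt,flip=0):
    "tool z = down tilted forward (towards yaw dir) by tilt; tool y along -/+ lateral; flip: tool x backwards"
    c,s=np.cos(yaw),np.sin(yaw); f=np.array([c,s,0]); z=np.sin(tilt)*f-np.cos(tilt)*np.array([0,0,1.])
    y=np.array([s,-c,0]) if not flip else np.array([-s,c,0])
    return R.from_matrix(np.c_[np.cross(y,z),y,z]).as_quat()
E
python3 - <<'E'
from h import *
np.set_printoptions(precision=2,suppress=True)
for nm,p in(("c",[440,-38,260]),("h",[470,-262,260]),("g",[529,-260,140]),("b",[529,262,140]),("sweep",[610,-38,190])):
  for fl in(0,1):
    for t in(0,.3,.61): print(nm,fl,t,bot.solve_ik(p,quat(0,t,fl)))
E
```

```text
c 0 0 [ 0.36 -0.06 -0.42  0.   -1.22  1.21]
c 0 0.3 [ 0.49 -0.28 -0.7   0.18 -0.9   0.98]
c 0 0.61 None
c 1 0 [ 0.36 -0.06 -0.42  0.   -1.22 -1.93]
c 1 0.3 [ 0.49 -0.28 -0.7   0.18 -0.9  -2.16]
c 1 0.61 None
h 0 0 [-0.14  0.11 -0.24  0.   -1.22  1.71]
h 0 0.3 [-0.19 -0.05 -0.41 -0.07 -0.91  1.79]
h 0 0.61 [-0.27 -0.16 -0.55 -0.27 -0.61  2.02]
h 1 0 [-0.14  0.11 -0.24  0.   -1.22 -1.43]
h 1 0.3 [-0.19 -0.05 -0.41 -0.07 -0.91 -1.35]
h 1 0.61 [-0.27 -0.16 -0.55 -0.27 -0.61 -1.12]
g 0 0 [-0.13  0.29 -0.3   0.   -0.98  1.7 ]
g 0 0.3 [-0.16  0.15 -0.49 -0.08 -0.63  1.79]
g 0 0.61 [-0.25  0.08 -0.58 -0.44 -0.35  2.19]
g 1 0 [-0.13  0.29 -0.3   0.   -0.98 -1.45]
g 1 0.3 [-0.16  0.15 -0.49 -0.08 -0.63 -1.36]
g 1 0.61 [-0.25  0.08 -0.58 -0.44 -0.35 -0.95]
b 0 0 [ 0.79  0.29 -0.3   0.   -0.98  0.78]
b 0 0.3 [ 0.92  0.15 -0.69  0.44 -0.59  0.3 ]
b 0 0.61 None
b 1 0 [ 0.79  0.29 -0.3   0.   -0.98 -2.36]
b 1 0.3 [ 0.92  0.15 -0.69  0.44 -0.59 -2.84]
b 1 0.61 None
sweep 0 0 [ 0.26  0.28 -0.19  0.   -1.1   1.31]
sweep 0 0.3 [ 0.31  0.11 -0.5   0.15 -0.67  1.16]
sweep 0 0.61 None
sweep 1 0 [ 0.26  0.28 -0.19  0.   -1.1  -1.83]
sweep 1 0.3 [ 0.31  0.11 -0.5   0.15 -0.67 -1.99]
sweep 1 0.61 None
```

Run:
```python
from h import *
np.set_printoptions(precision=2,suppress=True)
q=quat(0,0,1)
bot.move_ptp([470,-38,240],q); shot("w_c")
bot.move_ptp([440,-262,230],q); shot("w_h")
s=bot.read_state(); print(s["t"],s["tcp_pos"],s["eef_rot"],s["joint_pos"])
import pickle; 
a=cv2.imread("pics/w_c.png");b=cv2.imread("pics/w_h.png")
cv2.imwrite("pics/w_ch.png",np.hstack([a[:,150:550],b[:,120:520]]))
```

```text
3.7083 [ 440.33 -261.46  230.03] [-0.  1.  0.  0.] [-0.15  0.09 -0.34 -0.   -1.15 -1.42]
```

View pics/w_ch.png

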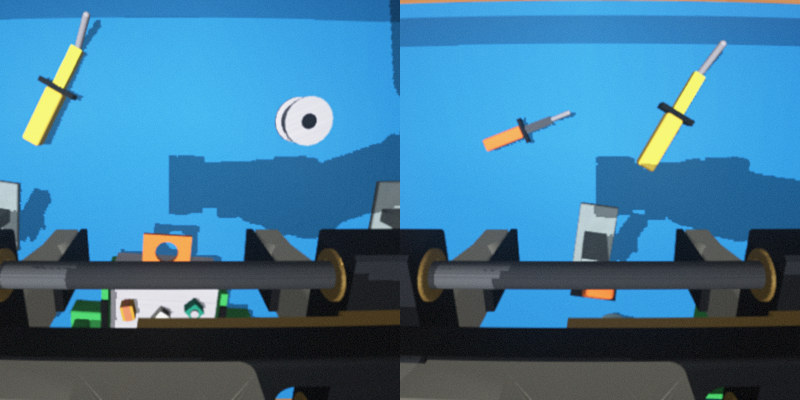

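The wrist views show the gripper hiding the forward part: the tray hole is at (167,250) in the left half, and the hook plate with handle is at (597,250) in the right. I'll place the camera directly over each target instead.

Run:
```python
from h import *
import pickle
q=quat(0,0,1); Cs={}
for n,p in(("v_b",[600,262,230]),("v_c",[655,-38,285]),("v_h",[600,-262,230])):
    bot.move_ptp(p,q); bot.pause(.15); Cs[n]=shot(n)[1]
pickle.dump(Cs,open("C.pkl","wb")); print(bot.read_state()["t"])
a=[cv2.imread(f"pics/{n}.png") for n in Cs]
cv2.imwrite("pics/v_all.png",np.hstack([cv2.resize(a[0][:260,190:450],None,fx=1,fy=2.),cv2.resize(a[1][:260,190:450],None,fx=1,fy=2.),cv2.resize(a[2][:260,190:450],None,fx=1,fy=2.)]))
```

```text
8.4083
```

View pics/v_all.png

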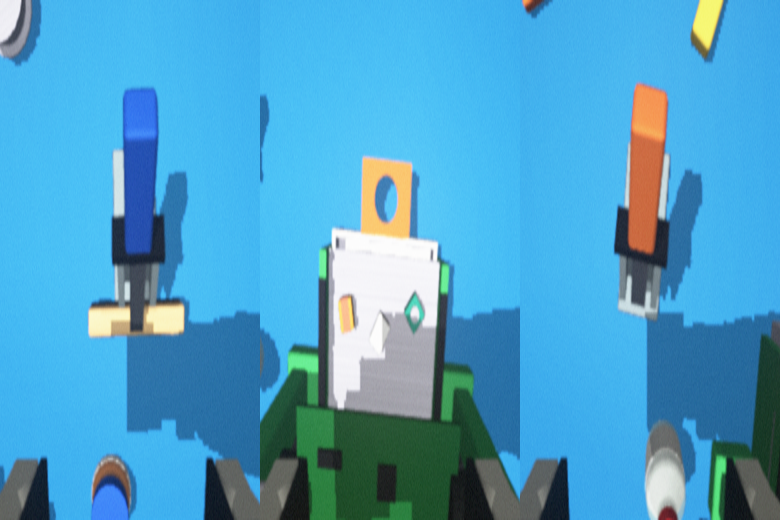

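Left panel is the brush on its rest (handle (138,170), head (137,318)). Centre is the tab with hole (386,198), bed, coil (346,314), jack (380,332), stick (414,312) and the board at the bottom. Right is the hook handle (648,170). Rows are doubled in this montage. I'll turn these into positions.

```bash
cat > meas.py <<'E'
from h import *
import pickle
np.set_printoptions(precision=1,suppress=True)
Cs=pickle.load(open("C.pkl","rb")); L=lambda n:cv2.imread(f"pics/{n}.png")[...,::-1].copy()
def handle(im,C,lo,hi,roi):
    c,s,m=blobs(im,lo,hi,100,roi)[0]
    ys=np.where(m.any(1))[0]; mid=lambda r:np.where(m[r])[0][[0,-1]].mean()
    r=np.arange(ys[0]+4,ys[-1]-3); f=np.polyfit(r,[mid(k) for k in r],1)
    b=onz(C,[[np.polyval(f,ys[-1]+1)+.0,ys[-1]+1]],132.1)[0];t=onz(C,[[np.polyval(f,ys[0]),ys[0]]],177.9)[0]
    d=b-t; yaw=np.arctan2(d[1],d[0]); print("len(56.6)",np.hypot(*d[:2]),"yaw",np.degrees(yaw),"rows",ys[[0,-1]],"widths",[m[k].sum() for k in(ys[0]+4,ys[-1]-4)])
    return (b+t)[:2]/2,yaw
print("hook",handle(L("v_h"),Cs["v_h"],(3,150,80),(15,255,255),(300,35,350,140)))
print("brush",handle(L("v_b"),Cs["v_b"],(111,160,50),(125,255,255),(300,35,360,140)))
im,C=L("v_c"),Cs["v_c"]
c,s,m=blobs(im,(8,150,150),(22,255,255),100,(270,70,360,125))[0]
cn,h=cv2.findContours(m,cv2.RETR_CCOMP,cv2.CHAIN_APPROX_NONE)
for k,x in enumerate(cn):
    if h[0][k][3]<0: r=cv2.boxPoints(cv2.minAreaRect(x));print("tab rect",onz(C,r,46)[:,:2].tolist())
    elif len(x)>15: e=cv2.fitEllipse(x);print("hole",e,onz(C,[e[0]],46))
for n,lo,hi,z in(("stick",(80,90,60),(97,255,200),69.5+4),("coil",(8,80,100),(28,255,255),74),("green",(50,150,40),(70,255,255),81)):
    for c,s,m in blobs(im,lo,hi,20,(270,120,360,180) if n!="green" else (245,115,385,200))[:3]: print(n,c,s,onz(C,[c],z)[0],"TL/TR",onz(C,[s[:2],[s[0]+s[2],s[1]]],z).round(1).tolist())
o=cv2.resize(im[110:185,270:360],None,fx=8,fy=8,interpolation=cv2.INTER_CUBIC);cv2.imwrite("pics/bed.png",o[...,::-1])
E
python3 meas.py
```

```text
len(56.6) 55.381056849374175 yaw -7.295028109815535 rows [ 43 126] widths [np.uint64(31), np.uint64(24)]
hook (array([ 514.1, -260.3]), np.float64(-0.12732225954181955))
len(56.6) 40.83527139990464 yaw 0.22587663182014464 rows [ 68 127] widths [np.uint64(18), np.uint64(25)]
brush (array([521.3, 271.7]), np.float64(0.003942290928576516))Traceback (most recent call last):
  File "meas.py", line 15, in <module>
    c,s,m=blobs(im,(8,150,150),(22,255,255),100,(270,70,360,125))[0]
          ~~~~~~~~~~~~~~~~~~~~~~~~~~~~~~~~~~~~~~~~~~~~~~~~~~~~~~~^^^
IndexError: list index out of range
```

```bash
sed -i 's/(111,160,50),(125/(107,195,50),(125/; s/(8,150,150),(22,255,255),100/(8,110,120),(25,255,255),60/' meas.py
python3 - <<'E'
import cv2
for n,r,c in(("v_c",85,305),("v_c",108,320),("v_b",55,330),("v_b",100,330),("v_b",50,290)):
    print(n,cv2.cvtColor(cv2.imread(f"pics/{n}.png"),cv2.COLOR_BGR2HSV)[r,c])
E
python3 meas.py
```

```text
v_c [ 19 139 251]
v_c [ 99 163 247]
v_b [110 200 236]
v_b [111 202 177]
v_b [ 99 175 245]
len(56.6) 55.381056849374175 yaw -7.295028109815535 rows [ 43 126] widths [np.uint64(31), np.uint64(24)]
hook (array([ 514.1, -260.3]), np.float64(-0.12732225954181955))
len(56.6) 53.48397979889025 yaw 0.930698111423461 rows [ 44 125] widths [np.uint64(33), np.uint64(23)]
brush (array([513.3, 272. ]), np.float64(0.016243746386432445))
tab rect [[590.478691706937, -66.87164381245468], [546.8742181634265, -63.279643711781176], [550.1804819118911, -5.180373772968348], [593.9900137416977, -7.087493128080219]]
hole ((315.9368591308594, 99.32215118408203), (25.167394638061523, 25.7653865814209), 163.15554809570312) [[570.8 -35.4  46. ]]
stick [343.1 157.2] [335 147  19  19  84] [638.3  -2.6  73.5] TL/TR [[626.0, -12.6, 73.5], [625.9, 10.2, 73.5]]
coil [276.2 156.8] [270 148  14  18 216] [637.8 -83.1  74. ] TL/TR [[627.3, -90.2, 74.0], [627.3, -73.5, 74.0]]
green [378.9 193. ] [373 186  12  14 101] [680.8  41.7  81. ] TL/TR [[672.1, 34.0, 81.0], [672.0, 48.6, 81.0]]
green [245.7 192.5] [245 186   3  14  26] [ 680.6 -120.9   81. ] TL/TR [[672.4, -121.3, 81.0], [672.4, -117.6, 81.0]]
```

View pics/bed.png

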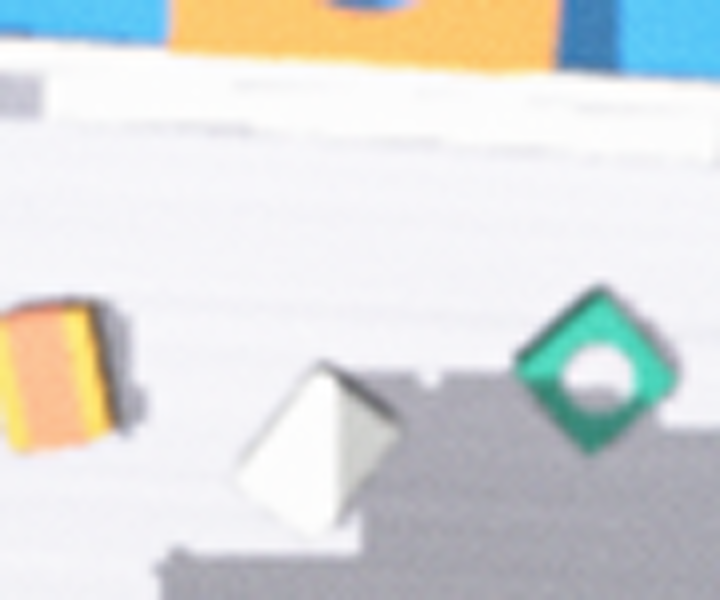

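Crop shows the coil at (55,375), jack at (318,450), stick at (597,370), and the bed front edge running (0,118)→(720,160). Station yaw is about -3.3°. Now the plan numbers and IK, then take the hook.

```bash
cat >> h.py <<'E'
def tcp(g,yaw,tilt):  # TCP for grip point g
    z=R.from_quat(quat(yaw,tilt,1)).as_matrix()[:,2]; return np.asarray(g,float)+19*z
def off(p,yaw,dx,dy=0,dz=0):
    c,s=np.cos(yaw),np.sin(yaw); return np.asarray(p,float)+[c*dx-s*dy,s*dx+c*dy,dz]
HY,HS=-.127,np.array([514.1,-260.3,155]); BY,BS=.01,np.array([513.3,272,155]); SY=-.057; HOLE=np.array([570.8,-35.4,46])
E
python3 - <<'E'
from h import *; import pickle
np.set_printoptions(precision=1,suppress=True)
C=pickle.load(open("C.pkl","rb"))["v_c"]; px=lambda x,y:[270+x/8,110+y/8]
e=onz(C,[px(10,118),px(368,139),px(715,160)],62); print("edge",e)
s=onz(C,[px(55,375),px(318,450),px(597,370)],[78,76,77])
c=np.cos(SY),np.sin(SY); loc=lambda p,o:(np.dot(p[:2]-o[:2],c),np.dot(p[:2]-o[:2],[-c[1],c[0]]))
print("scrap",s); print([loc(p,HOLE) for p in s],"edge rel hole",loc(e[1],HOLE))
for t in(0,.1,.15,.2,.25):
    r=[]
    for g,y in((HS,HY),(off(HS,HY,0,0,80),HY),(BS,BY),(off(BS,BY,0,0,80),BY),(off(HOLE,SY,-52,0,96),SY),(off(HOLE,SY,-140,0,96),SY),(off(HOLE,SY,-140,0,180),SY),(off(HOLE,SY,42,0,155),SY),(off(HOLE,SY,-50,0,155),SY)):
        q=bot.solve_ik(tcp(g,y,t),quat(y,t,1)); r.append(None if q is None else q[[3,4,5]].round(2).tolist())
    print(t,r)
E
```

```text
edge [[600.7 -89.4  62. ]
 [603.8 -35.3  62. ]
 [606.7  17.4  62. ]]
scrap [[637.3 -81.8  78. ]
 [648.9 -42.7  76. ]
 [636.5  -1.1  77. ]]
[(np.float64(69.03734398951475), np.float64(-42.53593146408075)), (np.float64(78.42597756856952), np.float64(-2.8819960349655642)), (np.float64(63.68665295165322), np.float64(37.996681360944784))] edge rel hole (np.float64(32.933525458474136), np.float64(1.9785209339876635))
0 [[0.0, -0.96, -1.57], [0.0, -1.14, -1.57], [0.0, -0.97, -2.38], [0.0, -1.14, -2.38], [0.0, -0.9, -1.94], [0.0, -0.87, -2.02], [0.0, -1.09, -2.02], [0.0, -1.09, -1.88], [0.0, -1.04, -1.94]]
0.1 [[-0.0, -0.84, -1.57], [-0.0, -1.02, -1.57], [0.1, -0.84, -2.5], [0.09, -1.02, -2.48], [0.06, -0.77, -2.01], [0.07, -0.75, -2.12], [0.06, -0.98, -2.1], [0.04, -0.95, -1.93], [0.05, -0.91, -2.0]]
0.15 [[-0.0, -0.78, -1.57], [-0.0, -0.96, -1.57], [0.17, -0.78, -2.57], [0.14, -0.97, -2.53], [0.09, -0.7, -2.06], [0.12, -0.68, -2.18], [0.09, -0.93, -2.14], [0.07, -0.88, -1.95], [0.08, -0.85, -2.03]]
0.2 [[-0.0, -0.71, -1.57], [-0.0, -0.9, -1.57], [0.24, -0.71, -2.65], [0.2, -0.91, -2.6], [0.14, -0.62, -2.11], [0.18, -0.62, -2.25], [0.14, -0.87, -2.2], [0.1, -0.81, -1.98], [0.12, -0.78, -2.08]]
0.25 [[-0.0, -0.64, -1.57], [-0.0, -0.84, -1.57], [0.34, -0.65, -2.75], [0.27, -0.85, -2.67], [0.21, -0.54, -2.18], [0.26, -0.55, -2.34], [0.19, -0.82, -2.26], [0.13, -0.73, -2.02], [0.16, -0.71, -2.13]]
```

Run:
```python
from h import *
np.set_printoptions(precision=1,suppress=True)
T=.15; q=quat(HY,T,1)
bot.move_ptp(tcp(off(HS,HY,0,0,75),HY,T),q)
bot.line_to(tcp(HS,HY,T),150); bot.move_gripper(10,45); s=bot.read_state(); print(s["t"],s["width"],s["finger_force"],s["contact_force"],s["tcp_pos"]-tcp(HS,HY,T))
bot.line_to(tcp(off(HS,HY,0,0,90),HY,T),120); s=bot.read_state(); print(s["width"],s["contact_force"])
g=off(HOLE,SY,-52); g[2]=245
bot.line_to(tcp(g,SY,T),200,quat(SY,T,1)); g[2]=46+4+8+114
bot.line_to(tcp(g,SY,T),150); bot.pause(.2); s=bot.read_state(); print(s["t"],s["contact_force"])
a=shot("i_s","scene")[0][195:265,280:400];b=shot("i_t","top")[0][175:245,270:390]
cv2.imwrite("pics/insert.png",np.hstack([cv2.resize(x,None,fx=3.3,fy=3.3,interpolation=cv2.INTER_CUBIC) for x in(a,b)])[...,::-1])
```

```text
10.55 21.63675933770757 44.93691444396973 [ 0.8 -0.2  0.3] [ 0.  -0.1  0. ]
21.810016485590506 [-0.2 -0.  -1.2]
13.575 [ 0.3  0.7 -1.5]
```

View pics/insert.png

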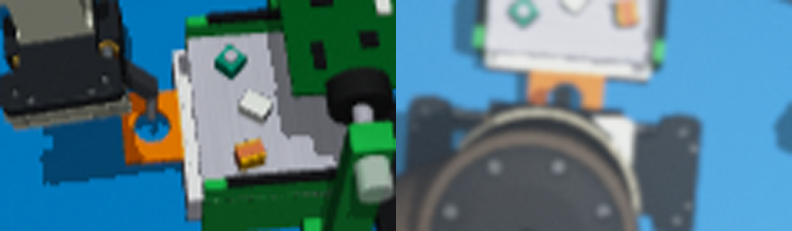

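The scene crop shows the rod tip at (153,118) over the hole (155,126), so it is aligned. I'll insert it and pull.

Run:
```python
from h import *
np.set_printoptions(precision=1,suppress=True)
T=.15; g=off(HOLE,SY,-52); g[2]=28+114; f0=bot.read_state()["contact_force"]
bot.line_to(tcp(g,SY,T),60); s=bot.read_state(); print("in",s["t"],s["contact_force"]-f0,s["tcp_pos"]-tcp(g,SY,T))
bot.line_to(tcp(off(g,SY,-30),SY,T),60); print("30",bot.read_state()["contact_force"]-f0)
bot.line_to(tcp(off(g,SY,-70),SY,T),60); print("70",bot.read_state()["contact_force"]-f0)
d=70
while d<90:
    d+=2; bot.line_to(tcp(off(g,SY,-d),SY,T),40); bot.pause(.08); f=bot.read_state()["contact_force"]-f0; print(d,f)
    if f[0]>7 or f[0]<-7: break
bot.line_to(tcp(off(g,SY,-d+11),SY,T),60); bot.pause(.1); print(d,bot.read_state()["contact_force"]-f0,bot.read_state()["t"])
```

```text
in 14.325 [-0.3 -0.8  1.9] [ 0.  -0.  -0.2]
30 [-0.1 -0.3  1.6]
70 [-0.6 -0.5  1. ]
72 [-0.3 -0.1  0.2]
74 [0.1 0.4 1.5]
76 [-0.6  0.4  1.2]
78 [ 3.9 -3.5 -1.1]
80 [ 5.9 -2.4 -0.7]
82 [ 6.3 -1.  -0.5]
84 [ 7.  -2.4 -0.2]
84 [ 0.3 -1.   1.4] 18.5583
```

Run:
```python
from h import *
np.set_printoptions(precision=1,suppress=True)
im,C=shot("p_s","scene"); a=im[195:275,230:390]
for c,s,_ in blobs(im,(5,150,120),(22,255,255),20,(240,200,345,265)): print(c,s,onz(C,[c],46))
cv2.imwrite("pics/pull.png",cv2.resize(a,None,fx=4,fy=4,interpolation=cv2.INTER_CUBIC)[...,::-1])
```

```text
[300.4 236.6] [291 225  18  21 224] [[505.1 -37.8  46. ]]
```

View pics/pull.png

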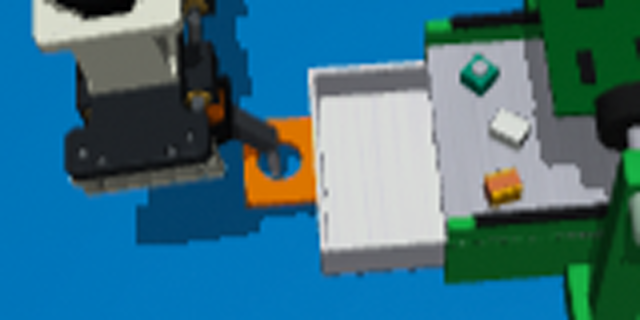

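The tray is fully out (tab moved about 66 mm) and the rod is free inside the hole at (279,160). I'll lift the hook and seat it on its rest.

Run:
```python
from h import *
np.set_printoptions(precision=1,suppress=True)
T=.15; g=off(HOLE,SY,-52-73); g[2]=245
bot.line_to(tcp(g,SY,T),120); print(bot.read_state()["contact_force"])
bot.line_to(tcp(off(HS,HY,0,0,90),HY,T),200,quat(HY,T,1)); bot.pause(.1); f0=bot.read_state()["contact_force"]
bot.line_to(tcp(off(HS,HY,0,0,30),HY,T),120)
for dz in(20,12,6,3,1,0):
    bot.line_to(tcp(off(HS,HY,0,0,dz),HY,T),50); bot.pause(.08); f=bot.read_state()["contact_force"]-f0; print(dz,f)
    if abs(f).max()>8: break
bot.move_gripper(88); bot.pause(.2); print(bot.read_state()["contact_force"],bot.read_state()["t"])
bot.line_to(tcp(off(HS,HY,0,0,80),HY,T),150)
bot.move_ptp([600,-262,230],quat(0,0,1)); bot.pause(.15); im,C=shot("v_h2"); print(bot.read_state()["t"])
a=cv2.imread("pics/v_h.png")[:200,220:420];b=im[:200,220:420,::-1]; cv2.imwrite("pics/hookback.png",cv2.resize(np.hstack([a,b]),None,fx=2,fy=2))
c,s,m=blobs(im,(3,150,80),(15,255,255),100,(290,20,360,150))[0]; print(c,s); c,s,m=blobs(a[...,::-1],(3,150,80),(15,255,255),100,(70,20,140,150))[0]; print(c+[220,0],s)
```

```text
[-0.2  0.1 -0.7]
20 [ 0.7  0.  -0.9]
12 [-0.2  0.7 -0.5]
6 [ 0.6  1.  -0.5]
3 [-0.1  0.1 -1.2]
1 [0.7 1.  0.5]
0 [-3.1  2.5  6.4]
[0.3 0.5 0.1] 25.275
26.6
[319.7  86.2] [ 302   46   39   84 2419]
[315.7  82.9] [  78   43   39   84 2393]
```

View pics/hookback.png

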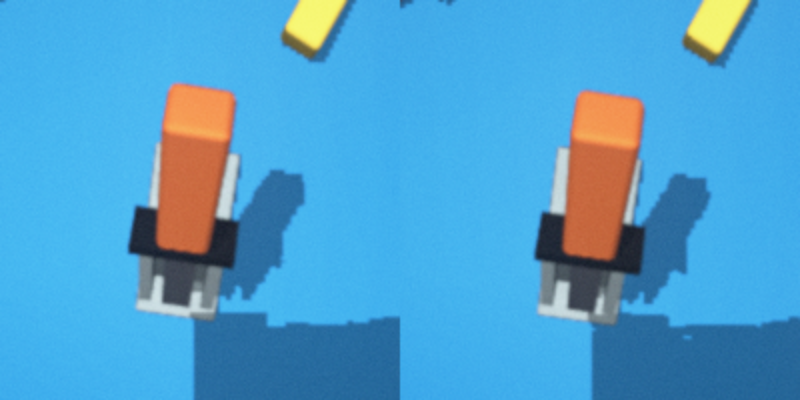

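Compared before and after, the hook is back in its rest within about 3 mm. Now the brush: grasp it, enter over the scrap under the board, lower and sweep.

```bash
sed -i 's/BY,BS=.01/BY,BS=.02/' h.py
python3 - <<'E'
from h import *
np.set_printoptions(precision=1,suppress=True)
T=.15
bot.move_ptp(tcp(off(BS,BY,0,0,85),BY,T),quat(BY,T,1))
bot.line_to(tcp(BS,BY,T),150); bot.move_gripper(10,45); s=bot.read_state(); print(s["t"],s["width"],s["finger_force"],s["contact_force"])
bot.line_to(tcp(off(BS,BY,0,0,90),BY,T),120); bot.pause(.1); s=bot.read_state(); print(s["width"],s["contact_force"]); f0=s["contact_force"]
def G(x,z,v,y=-2.5):
    g=off(HOLE,SY,x,y); g[2]=z; bot.line_to(tcp(g,SY,T),v,quat(SY,T,1)); s=bot.read_state(); print(x,z,s["contact_force"]-f0,s["t"])
G(-60,245,220); G(-60,228,150); G(37,228,120); G(37,203,60); G(0,203,60); G(-48,203,60); bot.pause(.3)
G(-48,245,120)
im,C=shot("sw","scene"); cv2.imwrite("pics/sweep.png",cv2.resize(im[185:275,250:400],None,fx=4,fy=4,interpolation=cv2.INTER_CUBIC)[...,::-1])
for n,lo,hi in(("stick",(80,90,60),(97,255,200)),("coil",(8,80,100),(28,255,255))): print(n,[(c,s[4],onz(C,[c],30)[0]) for c,s,_ in blobs(im,lo,hi,8,(300,195,385,265))])
E
```

```text
30.3167 21.58571578197534 44.962981939315796 [-0.  -0.3 -1.5]
21.916886534700247 [ 0.2  0.8 -1.4]
-60 245 [-0.4  0.3  0.1] 32.8583
-60 228 [ 0.5 -0.9  1.2] 33.125
37 228 [-0.6 -2.3  1.1] 34.0833
37 203 [-0.3 -1.1  0.7] 34.65
0 203 [-0.1 -1.5  0.2] 35.4167
-48 203 [-0.3 -1.1  0.3] 36.3667
-48 245 [-0.5 -0.  -0.8] 37.1667
stick [(array([328.8, 225.3]), np.int32(36), array([583.4,  -6.6,  30. ]))]
coil [(array([334.4, 214.8]), np.int32(205), array([602.8,  23. ,  30. ])), (array([304.6, 235.3]), np.int32(142), array([516.7, -26.8,  30. ])), (array([332. , 249.5]), np.int32(42), array([580.8, -77.5,  30. ]))]
```

View pics/sweep.png

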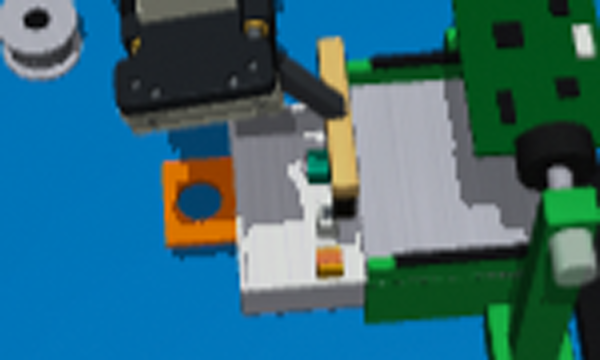

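The bed is empty. Stick (318,165), coil (330,262) and jack (327,217) lie in the tray. Now I'll return the brush and check numerically.

Run:
```python
from h import *; import pickle
np.set_printoptions(precision=1,suppress=True)
T=.15
bot.line_to(tcp(off(BS,BY,0,0,90),BY,T),200,quat(BY,T,1)); bot.pause(.1); f0=bot.read_state()["contact_force"]
bot.line_to(tcp(off(BS,BY,0,0,30),BY,T),120)
for dz in(20,12,6,3,1,0):
    bot.line_to(tcp(off(BS,BY,0,0,dz),BY,T),50); bot.pause(.08); f=bot.read_state()["contact_force"]-f0; print(dz,f)
    if abs(f).max()>8: break
bot.move_gripper(88); bot.pause(.2)
bot.line_to(tcp(off(BS,BY,0,0,90),BY,T),150)
q=quat(0,0,1)
bot.move_ptp([600,262,230],q); bot.pause(.15); b=shot("v_b2")[0]
bot.move_ptp([655,-38,285],q); bot.pause(.15); im,C=shot("v_c2"); print(bot.read_state()["t"],bot.read_state()["contact_force"])
for x in(cv2.imread("pics/v_b.png")[...,::-1].copy(),b):
    c,s,m=blobs(x,(107,195,50),(125,255,255),100,(290,20,370,150))[0]; print("brush",c,s)
for n,lo,hi in(("tab",(8,110,120),(25,255,255)),("stick",(78,90,40),(97,255,200))): print(n,[(c,s,onz(C,[c],46 if n=="tab" else 25)[0]) for c,s,_ in blobs(im,lo,hi,12,(260,0,370,140))][:4])
# edges in the tray, away from its walls
hs=cv2.cvtColor(im,cv2.COLOR_RGB2GRAY)
th=onz(C,[[316,99]],46); pts=[off(HOLE,SY,33-67+dx,dy,-32) for dx,dy in((-10,-60),(30,60))]; print(proj(C,pts))
g=hs[66:134:3,268:366:4]; print("\n".join(" ".join(f"{v:3d}" for v in r) for r in g))
```

```text
20 [ 0.3 -0.2 -1.1]
12 [0.3 0.4 0.4]
6 [ 0.1 -0.4 -0.2]
3 [ 0.6  0.  -1.8]
1 [ 1.1 -0.   0.3]
0 [ 0.2 -0.2 -0.8]
45.9833 [-0.   0.7 -0.2]
brush [329.5  83. ] [ 313   44   35   82 2277]
brush [331.6  84.8] [ 315   46   36   82 2233]
tab [(array([319.2,  39.3]), array([ 294,   19,   52,   43, 1451], dtype=int32), array([502.4, -31.7,  46. ])), (array([287. , 108.3]), array([286, 103,   3,  11,  30], dtype=int32), array([581.5, -71.4,  46. ])), (array([277.8, 107.2]), array([277, 103,   3,  10,  12], dtype=int32), array([580.2, -82.8,  46. ]))]
stick []
[[271.8  62. ]
 [361.   99.7]]
100 200 202 224 218 218 216 216 206 156 138 125 113 105  96  99 105 122 158 183 201 223 239 252 252
 95 199 200 252 251 251 252 252 251 252 252 251 236 231 231 229 227 226 222 212 161 143 122 111  95
 94 201 199 251 251 251 252 251 251 251 251 251 251 252 252 251 252 252 251 251 250 251 250 251 250
 92 202 202 251 251 251 251 252 251 251 251 251 252 252 252 251 251 251 251 251 251 251 251 251 246
 94 200 203 252 252 251 251 251 251 252 251 251 251 252 252 252 251 251 251 251 251 252 251 251 239
 94 205 201 
[... 1087 characters left out ...]

119 203 247 243 222 207 223 252 246 243 241 246 217 252 252 252 171 180 177 176 240 252 251 249 196
124 202 251 252 252 252 252 252 252 247 245 246 246 252 252 252 249 243 209 192 243 252 252 246 221
122 212 251 252 252 252 252 252 252 252 252 252 252 252 252 252 252 252 252 252 251 252 252 241 236
141 203 250 252 252 252 252 252 252 252 252 252 252 251 252 252 252 252 252 251 252 252 252 231 242
244 245 245 242 241 238 237 230 227 245 248 251 251 250 251 252 252 252 252 252 252 252 252 210 250
244 243 244 244 243 245 246 246 245 246 246 246 245 245 245 243 239 238 242 243 243 248 247 188 251
244 245 244 246 246 246 245 245 245 245 245 245 244 244 244 245 245 246 246 246 246 246 247 246 245
```

```bash
python3 -c "
from plant import bot
print(bot.close_job())"
```

```text
the job is handed in; nothing more can be done
None
```

The job is handed in at about 46 s. From my measurements the tray is fully out, all three scrap parts are in it, and the hook and brush are back on their rests within about 3 mm; I did not re-measure the bottle, jar and spool, and the hand-in returned no verdict.

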